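# Reset the bench capper for the next bottle size

## Robot

A 6-joint arm with a two-finger parallel gripper is mounted at the origin on the work surface. World frame = base frame: x ahead of the robot, y to its left, z up, the work surface at z = 0. Lengths are in m, angles in rad, forces in N, time in s.
With the tool pointing down it reaches from about 0.3 to 0.825 m from the base axis. Payload 5.4 kg.
Tool frame: the origin (TCP) lies on the centre line of the jaws, within the pads' length; the fingertips stand tips_ahead ahead of it and the grasp point (between the pads) lies 8 mm behind it (tips_ahead is the distance from the TCP to the fingertips, in m); x points along the fingers, z is the direction in which the jaws open and shut, and the axes are right-handed (so a half turn about x gives the same grasp; the last joint's range is limited). The gripper opens to 92 mm and grips with 3 to 60 N. Pads are 20 mm wide; open, the fingers measure 128 mm over their backs; the gripper's body (75 mm by 189 mm) begins 69 mm behind the grasp point.
Start: joints at [0.995, 0.158, 1.597, -0, 1.386, -0.21], TCP at [0.206, 0.537, 0.226] pointing down, gripper open.
Joint ranges: [-2.91, 2.91], [-0.94, 2.29], [0.18, 2.7], [-1.29, 4.43], [0.17, 2.64], [-3, 3]. Speed limits (rad/s): [2.57, 2.57, 3.14, 3.14, 3.14, 3.14].

## Interface

Orientations are given as [roll, pitch, yaw] about the fixed x, y, z axes, in that order (R = Rz(yaw) Ry(pitch) Rx(roll)).
In Python, from cell import get_state, camera, camera_info, finish_job, tips_ahead gives the robot as it stands. The module is installed in compiled form; this text tells all that it offers.
- The arm moves only by the tool jog_arm, never from a script. Its argument "moves" is a list of rows, each an object with "twist": the turn, a rotation vector about the tool's x, y, z in degrees, a list of three; "linear": the shift along the tool's x, y, z in cm, a list of three; "gripper": the closure in counts, from 0 (fully open) to 255 (shut). In form: [{"twist": [wx, wy, wz], "linear": [dx, dy, dz], "gripper": gripper}, ...]. A call has 1 to 10 rows; each row is the pose to reach, as a shift and turn from the pose commanded when the call began, along the tool's axes at that moment; what a row does not reach only later rows make up. A row lasts 1/12 s, in which the tool goes at most 41.7 mm and 7.16 degrees, less where a joint would pass 70% of its speed; a pose out of reach is approached as far as the arm can. A call with a gripper value outside its range is refused whole. The fingers move at their own pace and stop on an object; "grip_force" is the grip in N (left out, the last holds). Time passes only in rows, so rows that repeat a pose let the fingers close. It gives the time, the measured TCP pose, the force and the opening at its end, in the units of the state.
- get_state(): the state, without advancing time (a new reading comes with each control period).
- camera(name): name is "scene" or "side" or "wrist"; returns (picture, depth): 420x560x3 uint8, red, green, blue; 420x560 float32, m along the optical axis (not along the pixel's ray), 0 where there is no reading.
- camera_info(name): a dict with "fx", "fy", "cx", "cy" (pixels), "extrinsics" (4x4, takes a point from world to camera coordinates). Camera axes: x right, y up, looking along -z (the intrinsics and any distortion apply to the point x, -y, -z); pixel columns grow to the right and rows downward; lengths in m; the calibration is good to about 2 mm. A picture is of the moment at which its call begins: read the wrist's pose just before it. camera_info takes no time and is no camera call; for the wrist camera it gives the pose at the moment of the call.
- finish_job(): hands the job in, once; it reports no verdict.
The state is a dict: "t": time; "q": joint angles; "qvel": joint speeds; "tau": joint torques, N m; "position": TCP position; "ee_rot": TCP orientation; "force": force on the tool from outside, world axes, zero at the start; "moment": the same for the moment, N m; "grip_width": opening from 0.0 (shut) to 1.0 (fully open).
Only numpy, scipy, OpenCV 4.12 (cv2) and the standard library are available. Lean on these libraries where they do the work, as an engineer would, in place of code of your own. Each camera call takes 0.05 s, during which the arm holds its last target. There are 200 camera calls.

## Task

The bench capper has to be reset for the next larger bottle: by the black bar at the front, lift its head up the column until the pawl clicks into the very next notch, one notch up and no further. Let the head down gently until the notch carries its weight, without letting it drop, then let go. Leave the two bottles and the jar where they stand.

Things in the scene. Friction and masses are not known exactly. Their poses are not given: they have to be found in the camera images.
- capper: Hand-operated crown capper screwed to the steel bench; base and column are fixed. Grey base plate 250 x 170 mm, 18 mm high, with a round black bottle rest, and a bare steel column behind. Origin: on the bench under the base; x axis from the front (handle and bell side) to the back, z up. Bottle rest 45 mm in front of the origin, column axis 55 mm behind it.
- column_top (a point): Centre of the top of the upright column, 36 mm square, 442 mm above the bench. Five notches are cut in its back face, each with a level ledge below and a sloping upper side. They suit the house's bottle sizes and are unevenly spaced, 20 to 45 mm from one to the next; their heights are not given.
- head: The capper's head, grey metal, 0.55 to 1 kg: a sleeve on the column (62 x 63 x 92 mm), an arm forward with a round steel bell 44 mm across below it, and a long operating lever standing up and leaning back (fixed). It slides only straight up and down. Origin: centre of the bell's mouth, 100 mm in front of the column axis; axes as the capper's. It starts at rest on one of the three lowest notches.
- head_pawl (a point): Nose of the spring pawl behind the column, under the sleeve. As the head rises it rides out over each tooth (2 to 6 N more to lift, easing once past) and snaps into a notch when the head is 1 to 5 mm above its rest there. If the head is then let down, the ledge stops it and carries its whole weight. It cannot go down past a notch unless the pawl's thumb tab is tripped.
- head_handle (a point): Middle of the head's lifting bar: round, black, 18 mm thick, 100 mm long, level, along the capper's y axis across the head's front, 85 mm in front of the bell's axis and 60 mm above its mouth. 12 mm steel rods at its ends run back to the head. Clear behind it for 50 mm, 85 mm between the rods; nothing above it, below it only the base plate. Starts 225 to 265 mm above the bench.
- bottle_a: Amber glass bottle with crown cap, 178 mm tall, 58 mm across, standing loose beside the capper. Origin: centre of its underside.
- bottle_b: Amber glass bottle with crown cap, 150 mm tall, 58 mm across, standing loose beside the capper. Origin: centre of its underside.
- jar: Clear glass jar with a steel lid, 105 mm tall, 84 mm across, standing loose to the right of the capper's front. Origin: centre of its underside.

How it is judged:
At the end, for the whole second after the job is handed in: The head rests, still, on its pawl in the notch next above the one it started on: the handle is one notch spacing above its start to within 4 mm. The bottles and the jar stand within 25 mm of where they were (((z of head_handle in the frame of capper between 0.241 and 0.249 m and distance of head_handle from where it was at the start of the episode between 0.016 and 0.024 m) or (z of head_handle in the frame of capper between 0.261 and 0.269 m and distance of head_handle from where it was at the start of the episode between 0.016 and 0.024 m) or (z of head_handle in the frame of capper between 0.305 and 0.313 m and distance of head_handle from where it was at the start of the episode between 0.04 and 0.048 m)) and linear speed of head below 0.01 m/s and distance of each of bottle_a, bottle_b, jar from where it was at the start of the episode below 0.025 m); the robot touches nothing.
It fails at once if the head is let drop or jerked (moves faster than 0.35 m/s) (linear speed of head above 0.35 m/s).
It fails at once if a bottle or the jar is pushed more than 25 mm or tipped over (distance of any of bottle_a, bottle_b, jar from where it was at the start of the episode above 0.025 m or angle between any of bottle_a, bottle_b, jar's own z axis and vertical above 0.3 rad).
It also fails if it takes over 61 s, if anything falls off the work surface, if the arm or the gripper's body presses on something with over 40 N, if the wrist force passes 120 N, or if a joint passes its speed limit or range.

## Working session

There is one attempt and no reset: what is moved stays moved. The work goes in short steps, Python scripts to look and compute and a tool call to move; the robot and the scene stay as the last step left them, time stands still between calls to the robot, and variables do not carry over. Pictures are saved under pics/ and viewed, on a budget of 10 in all, crops included, one or two more only if the job needs it, and the job is handed in when it is done.

Besides the shell and the picture viewer there is one more tool, called after ">>>" by a JSON object that holds its "api" and its "payload". jog_arm: Moves the arm, as the interface text tells. Its arguments: {"type":"object","properties":{"moves":{"type":"array"},"grip_force":{"type":"number"}},"required":["moves"]}

```bash
mkdir -p pics; cat > h.py <<'E'
import numpy as np, cv2
from cell import *
def snap(n,tag):
    i=camera_info(n); p,d=camera(n)
    np.savez(f'pics/{tag}.npz',p=p,d=d,E=i['extrinsics'],K=[i[k] for k in('fx','fy','cx','cy')])
    cv2.imwrite(f'pics/{tag}.png',p[:,:,::-1]); return p,d,i
def cloud(d,i):
    v,u=np.mgrid[:d.shape[0],:d.shape[1]]
    c=np.stack([(u-i['cx'])/i['fx']*d,-(v-i['cy'])/i['fy']*d,-d,np.ones_like(d)],-1)
    return (c@np.linalg.inv(np.array(i['extrinsics'])).T)[...,:3]
E
python3 - <<'E'
from h import *
print(get_state(), tips_ahead() if callable(tips_ahead) else tips_ahead)
a=snap('scene','scene0');b=snap('side','side0')
for n in('scene','side'):
    i=camera_info(n);print({k:i[k] for k in i if k!='extrinsics'},np.round(np.linalg.inv(np.array(i['extrinsics'])),3).tolist())
E
```

```text
{'t': 0.0, 'q': array([ 9.94891679e-01,  1.59055214e-01,  1.59824077e+00,  1.39953761e-05,
        1.38620522e+00, -2.10122541e-01]), 'qvel': array([-5.57938894e-04, -3.28846753e-04, -9.34246564e-05, -7.72734748e-04,
       -7.98531923e-05,  1.20563191e-03]), 'tau': array([ 7.23589783e-04, -3.85566688e+01, -3.22112310e+01,  7.03171198e-02,
        3.76087753e-02, -1.11857412e-04]), 'position': array([0.20535139, 0.53642278, 0.22461118]), 'ee_rot': array([ 2.9242644 ,  1.56888773, -2.15390927]), 'force': array([ 0.21163714, -0.7393868 ,  0.13803983]), 'moment': array([-0.02581635,  0.01064181,  0.03936759]), 'grip_width': 0.9995592350979798} 0.011
{'fx': 405.5214303518172, 'fy': 405.5214303518172, 'cx': 282.73464928103306, 'cy': 205.3852908633489} [[0.961, -0.246, 0.123, 0.653], [0.275, 0.847, -0.455, -0.417], [0.008, 0.471, 0.882, 1.073], [0.0, 0.0, 0.0, 1.0]]
{'fx': 501.09214542374434, 'fy': 501.09214542374434, 'cx': 277.74551781817144, 'cy': 213.86024202852488} [[0.942, 0.175, -0.286, 0.189], [-0.335, 0.483, -0.809, -1.044], [-0.004, 0.858, 0.514, 0.945], [0.0, 0.0, 0.0, 1.0]]
```

View pics/scene0.png

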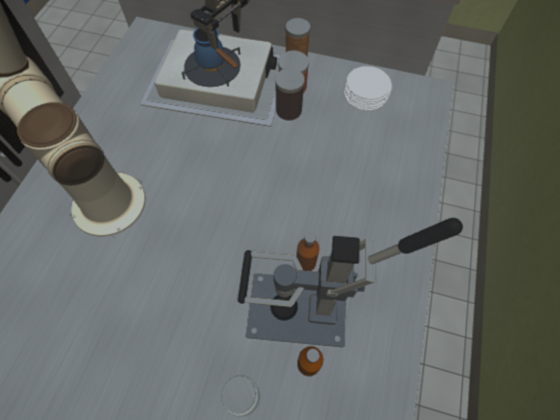

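View pics/side0.png

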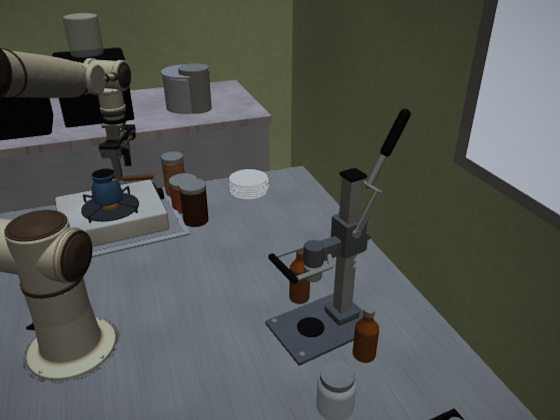

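The scene view shows the capper with its black bar at about (245,277), bottles at (308,250) and (310,360), and the jar at (238,395). In the side view the bar runs from (270,257) to (294,280), the column top is at (353,174) and the jar is at (337,390). Next I get the bar in 3D from both views.

```bash
python3 - <<'E'
from h import *
for n,(r0,r1,c0,c1),ct in(('scene',(240,310,232,262),(228,258,325,365)),('side',(248,290,262,302),(165,185,335,372))):
    z=np.load(f'pics/{n}0.npz'); i=dict(zip(('fx','fy','cx','cy'),z['K']),extrinsics=z['E']); P=cloud(z['d'],i); p=z['p'].max(-1)
    m=np.zeros(p.shape,bool); m[r0:r1,c0:c1]=p[r0:r1,c0:c1]<50
    m&=(P[...,2]>.15)&(P[...,2]<.33); Q=P[m]; c=np.median(Q,0)
    Q=Q[np.linalg.norm(Q-c,axis=1)<.08]; mu=Q.mean(0); w=np.linalg.svd(Q-mu,full_matrices=False)[2][0]
    s=(Q-mu)@w; print(n,len(Q),'mean',mu.round(4),'mid',(mu+w*(s.max()+s.min())/2).round(4),'dir',w.round(3),'len',np.ptp(s).round(3))
    r0,r1,c0,c1=ct; Q=P[r0:r1,c0:c1].reshape(-1,3); Q=Q[np.abs(Q[:,2]-.442)<.012]
    print(' coltop',len(Q),((Q.max(0)+Q.min(0))/2).round(4),np.ptp(Q,axis=0).round(3),np.median(Q[:,2]).round(4))
    # bench height, tall loose things
    b=P[(p>0)&(np.abs(P[...,2])<.02)&(P[...,0]>.3)&(P[...,0]<.6)]; print(' bench z',np.median(b[:,2]).round(4))
    hsv=cv2.cvtColor(z['p'],cv2.COLOR_RGB2HSV); a=(hsv[...,0]<15)&(hsv[...,1]>150)&(hsv[...,2]>50)&(P[...,1]<.2)&(P[...,0]>.3)
    k,l,st,ce=cv2.connectedComponentsWithStats(a.astype(np.uint8))
    for j in range(1,k):
        if st[j,4]>60: Q=P[l==j]; print(' amber',ce[j].round(),((Q.max(0)+Q.min(0))/2).round(3),Q.max(0).round(3))
# jar lid
    Q=P[(P[...,2]>.095)&(P[...,2]<.115)&(P[...,1]<-.1)&(P[...,0]<.52)&(P[...,0]>.25)]
    if len(Q): print(' jar',len(Q),np.median(Q,0).round(3))
E
```

```text
scene 315 mean [ 0.5079 -0.1788  0.2519] mid [ 0.5075 -0.177   0.2519] dir [ 0.183 -0.983 -0.003] len 0.111
 coltop 578 [ 0.6866 -0.1385  0.4393] [0.049 0.046 0.01 ] 0.4412
 bench z -0.0006
 amber [308. 251.] [ 0.622 -0.211  0.588] [ 0.653 -0.005  1.073]
 amber [309. 363.] [ 0.682 -0.334  0.555] [ 0.712 -0.251  1.073]
 jar 20 [ 0.518 -0.391  0.104]
side 272 mean [ 0.5049 -0.1834  0.2514] mid [ 0.5036 -0.1774  0.2515] dir [ 0.205 -0.979 -0.013] len 0.112
 coltop 269 [ 0.7035 -0.1404  0.4376] [0.083 0.051 0.015] 0.4424
 bench z 0.0019
 amber [298. 266.] [ 0.603 -0.029  0.133] [ 0.62  -0.011  0.159]
 amber [304. 289.] [ 0.616 -0.043  0.047] [ 0.63  -0.037  0.084]
 amber [368. 328.] [ 0.685 -0.281  0.108] [ 0.71  -0.259  0.133]
 jar 40 [ 0.518 -0.389  0.104]
```

```bash
cat >> h.py <<'E'
from scipy.spatial.transform import Rotation as R
def Rt(yaw,tilt=0):  # tool down, jaws along capper x; tilt>0 leans the body back toward robot
    f=np.array([np.cos(yaw),np.sin(yaw),0]); x=np.array([0,0,-1.])*np.cos(tilt)+f*np.sin(tilt)
    z=f*np.cos(tilt)+np.array([0,0,1.])*np.sin(tilt); return np.stack([x,np.cross(z,x),z],1)
def plan(p,M):
    s=get_state(); C=R.from_euler('xyz',s['ee_rot']).as_matrix()
    for n,F in(('a',M),('b',M@np.diag([1,-1,-1]))):
        print(n,'lin cm',(C.T@(np.array(p)-s['position'])*100).round(2),'twist',np.degrees(R.from_matrix(C.T@F).as_rotvec()).round(2))
    print('q',s['q'].round(2),'pos',s['position'].round(4),'w',round(s['grip_width'],3),'F',s['force'].round(2)); print(C.round(3))
E
python3 - <<'E'
from h import *
z=np.load('pics/scene0.npz'); z2=np.load('pics/side0.npz')
yaw=.2; f=np.array([np.cos(yaw),np.sin(yaw)]); l=np.array([-f[1],f[0]]); c=np.array([.505,-.178])
for z in(z,z2):
    P=cloud(z['d'],dict(zip(('fx','fy','cx','cy'),z['K']),extrinsics=z['E'])).reshape(-1,3)
    X=(P[:,:2]-c)@f; Y=(P[:,:2]-c)@l
    for a in np.arange(-.02,.26,.02):
        m=(X>a)&(X<a+.02)&(abs(Y)<.06)&(P[:,2]>.1)&(P[:,2]<.7)
        print(round(a,2),m.sum(),P[m,2].max().round(3) if m.any() else '',end=' | ')
    print()
plan([.505,-.178,.36],Rt(.2))
E
```

```text
-0.02 161 0.255 | 0.0 338 0.257 | 0.02 106 0.253 | 0.04 110 0.253 | 0.06 316 0.282 | 0.08 423 0.284 | 0.1 381 0.282 | 0.12 192 0.278 | 0.14 306 0.327 | 0.16 834 0.444 | 0.18 827 0.444 | 0.2 457 0.444 | 0.22 527 0.422 | 0.24 271 0.459 | 0.26 286 0.506 | 
-0.02 179 0.257 | 0.0 157 0.257 | 0.02 76 0.255 | 0.04 81 0.254 | 0.06 448 0.285 | 0.08 304 0.284 | 0.1 174 0.283 | 0.12 135 0.279 | 0.14 514 0.327 | 0.16 1424 0.445 | 0.18 850 0.445 | 0.2 439 0.445 | 0.22 209 0.424 | 0.24 148 0.456 | 0.26 194 0.51 | 
a lin cm [-13.45 -53.53 -56.03] twist [ 5.758e+01 -1.000e-01  3.000e-02]
b lin cm [-13.45 -53.53 -56.03] twist [-1.2242e+02 -4.0000e-02 -1.1000e-01]
q [ 0.99  0.16  1.6  -0.    1.39 -0.21] pos [0.2054 0.5365 0.2247] w 0.999 F [-0.55 -0.93  0.06]
[[-0.001 -0.934  0.358]
 [-0.001  0.358  0.934]
 [-1.     0.    -0.002]]
```

>>> {"api": "jog_arm", "payload": {"moves": [{"twist": [0,0,0],"linear": [-13.5,0,0],"gripper": 100},{"twist": [0,0,0],"linear": [-13.5,0,0],"gripper": 100},{"twist": [0,0,0],"linear": [-13.5,0,0],"gripper": 100},{"twist": [57.6,0,0],"linear": [-13.5,-53.5,-56],"gripper": 100},{"twist": [57.6,0,0],"linear": [-13.5,-53.5,-56],"gripper": 100},{"twist": [57.6,0,0],"linear": [-13.5,-53.5,-56],"gripper": 100},{"twist": [57.6,0,0],"linear": [-13.5,-53.5,-56],"gripper": 100},{"twist": [57.6,0,0],"linear": [-13.5,-53.5,-56],"gripper": 100},{"twist": [57.6,0,0],"linear": [-13.5,-53.5,-56],"gripper": 100},{"twist": [57.6,0,0],"linear": [-13.5,-53.5,-56],"gripper": 100}]}}

```text
t: 0.93
position: [0.3183, 0.2662, 0.354]
ee_rot: [-2.789, 1.571, -2.465]
force: [1.0, 0.2, 0.0]
grip_width: 0.61
```

```bash
python3 -c "
from h import *
plan([.505,-.178,.36],Rt(.2))"
```

```text
a lin cm [ -0.59 -48.05   3.53] twist [ 7.14 -0.01  0.  ]
b lin cm [ -0.59 -48.05   3.53] twist [-1.7286e+02 -1.0000e-02 -1.0000e-02]
q [ 0.4  -0.33  1.8  -0.    1.67  0.08] pos [0.3183 0.2662 0.354 ] w 0.61 F [1.04 0.16 0.02]
[[-0.    -0.319  0.948]
 [-0.     0.948  0.319]
 [-1.    -0.    -0.   ]]
```

>>> {"api": "jog_arm", "payload": {"moves": [{"twist": [7,0,0],"linear": [-0.6,-48,3.5],"gripper": 100},{"twist": [7,0,0],"linear": [-0.6,-48,3.5],"gripper": 100},{"twist": [7,0,0],"linear": [-0.6,-48,3.5],"gripper": 100},{"twist": [7,0,0],"linear": [-0.6,-48,3.5],"gripper": 100},{"twist": [7,0,0],"linear": [-0.6,-48,3.5],"gripper": 100},{"twist": [7,0,0],"linear": [-0.6,-48,3.5],"gripper": 100},{"twist": [7,0,0],"linear": [-0.6,-48,3.5],"gripper": 100},{"twist": [7,0,0],"linear": [-0.6,-48,3.5],"gripper": 100},{"twist": [7,0,0],"linear": [-0.6,-48,3.5],"gripper": 100},{"twist": [7,0,0],"linear": [-0.6,-48,3.5],"gripper": 100}]}}

```text
t: 1.77
position: [0.4819, -0.1175, 0.3591]
ee_rot: [2.166, 1.57, 2.373]
force: [0.7, 0.1, 0.9]
grip_width: 0.613
```

```bash
python3 -c "
from h import *
snap('wrist','w1')
plan([.505,-.178,.36],Rt(.2))"
```

```text
a lin cm [-0.22 -5.76  1.02] twist [ 0.12 -0.12  0.16]
b lin cm [-0.22 -5.76  1.02] twist [-179.88   -0.25   -0.19]
q [-0.49 -0.09  1.6  -0.    1.64 -0.69] pos [ 0.4834 -0.1236  0.3577] w 0.607 F [-3.12 -5.51 -0.21]
[[-0.002 -0.201  0.98 ]
 [-0.003  0.98   0.201]
 [-1.    -0.003 -0.002]]
```

View pics/w1.png

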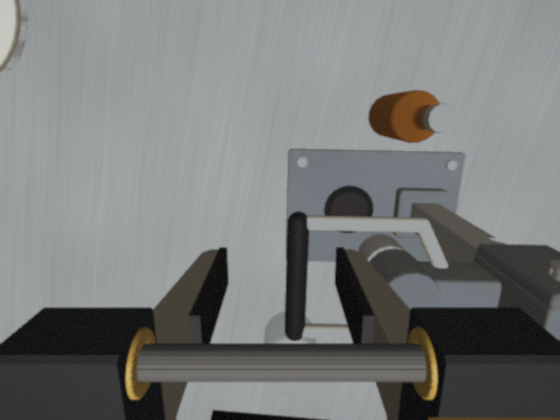

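The wrist view shows the bar upright in the picture from (297,215) to (294,338). It lies between the fingertips at (222,250) and (342,250), a little nearer the back finger. I refine its position from this closer view.

```bash
python3 - <<'E'
from h import *
z=np.load('pics/w1.npz'); i=dict(zip(('fx','fy','cx','cy'),z['K']),extrinsics=z['E']); P=cloud(z['d'],i)
m=np.zeros(P.shape[:2],bool); m[205:345,280:312]=True
m&=(z['p'].max(-1)<55)&(P[...,2]>.2)&(P[...,2]<.28); Q=P[m]; mu=Q.mean(0); w=np.linalg.svd(Q-mu,full_matrices=False)[2][0]; s=(Q-mu)@w
mid=mu+w*(s.max()+s.min())/2
print(len(Q),mu.round(4),mid.round(4),w.round(3),np.ptp(s).round(3),np.percentile(Q[:,2],[5,50,95,99]).round(4),'yaw',np.arctan2(-w[0]*np.sign(w[1]),abs(w[1])))
plan([.505,-.178,.36],Rt(.2))
E
```

```text
2319 [ 0.5047 -0.1664  0.2519] [ 0.5054 -0.1705  0.252 ] [ 0.189 -0.982  0.01 ] 0.114 [0.2485 0.2524 0.254  0.2546] yaw 0.18965660232584888
a lin cm [-0.22 -5.76  1.02] twist [ 0.12 -0.12  0.16]
b lin cm [-0.22 -5.76  1.02] twist [-179.88   -0.25   -0.19]
q [-0.49 -0.09  1.6  -0.    1.64 -0.69] pos [ 0.4834 -0.1236  0.3577] w 0.607 F [-3.12 -5.51 -0.21]
[[-0.002 -0.201  0.98 ]
 [-0.003  0.98   0.201]
 [-1.    -0.003 -0.002]]
```

>>> {"api": "jog_arm", "payload": {"moves": [{"twist": [0.6,0,0],"linear": [-0.2,-5.5,1.2],"gripper": 100},{"twist": [0.6,0,0],"linear": [-0.2,-5.5,1.2],"gripper": 100},{"twist": [0.6,0,0],"linear": [-0.2,-5.5,1.2],"gripper": 100},{"twist": [0.6,0,0],"linear": [-0.2,-5.5,1.2],"gripper": 100},{"twist": [0.6,0,0],"linear": [-0.2,-5.5,1.2],"gripper": 100}]}}

```text
t: 2.23
position: [0.5045, -0.1658, 0.3614]
ee_rot: [1.985, 1.57, 2.183]
force: [0.5, -1.2, 1.1]
grip_width: 0.605
```

```bash
python3 -c "
from h import *
plan([.506,-.176,.237],Rt(.19))"
```

```text
a lin cm [12.44 -1.04 -0.05] twist [ 0.45 -0.02 -0.04]
b lin cm [12.44 -1.04 -0.05] twist [-1.7955e+02  7.0000e-02 -3.0000e-02]
q [-0.55 -0.01  1.51  0.    1.64 -0.74] pos [ 0.5045 -0.1658  0.3614] w 0.605 F [ 0.51 -1.2   1.07]
[[-0.    -0.197  0.98 ]
 [ 0.001  0.98   0.197]
 [-1.     0.001 -0.   ]]
```

>>> {"api": "jog_arm", "payload": {"moves": [{"twist": [0,0,0],"linear": [0,0,0],"gripper": 100},{"twist": [0,0,0],"linear": [0,0,0],"gripper": 100},{"twist": [0,0,0],"linear": [0,0,0],"gripper": 100}]}}

```text
t: 2.48
position: [0.5047, -0.1659, 0.3619]
ee_rot: [-0.699, 1.57, -0.5]
force: [-0.5, 0.4, -0.1]
grip_width: 0.606
```

```bash
python3 -c "
from h import *
plan([.506,-.176,.237],Rt(.19))"
```

```text
a lin cm [12.49 -1.02 -0.08] twist [0.49 0.02 0.02]
b lin cm [12.49 -1.02 -0.08] twist [-1.7951e+02 -3.0000e-02  4.0000e-02]
q [-0.55 -0.01  1.51  0.    1.64 -0.74] pos [ 0.5047 -0.1659  0.3619] w 0.606 F [-0.45  0.36 -0.12]
[[ 0.    -0.197  0.98 ]
 [-0.     0.98   0.197]
 [-1.    -0.     0.   ]]
```

>>> {"api": "jog_arm", "payload": {"moves": [{"twist": [0.5,0,0],"linear": [2,-1,-0.1],"gripper": 100},{"twist": [0.5,0,0],"linear": [5,-1,-0.1],"gripper": 100},{"twist": [0.5,0,0],"linear": [8,-1,-0.1],"gripper": 100},{"twist": [0.5,0,0],"linear": [10,-1,-0.1],"gripper": 100},{"twist": [0.5,0,0],"linear": [11.5,-1,-0.1],"gripper": 100},{"twist": [0.5,0,0],"linear": [12.5,-1,-0.1],"gripper": 100},{"twist": [0.5,0,0],"linear": [12.5,-1,-0.1],"gripper": 100},{"twist": [0.5,0,0],"linear": [12.5,-1,-0.1],"gripper": 100}]}}

```text
t: 3.15
position: [0.5059, -0.1765, 0.237]
ee_rot: [-0.819, 1.571, -0.63]
force: [0.9, -0.7, 1.7]
grip_width: 0.609
```

```bash
python3 -c "
from h import *
plan([.506,-.176,.237],Rt(.19)); snap('wrist','w2')"
```

```text
a lin cm [-0.    0.04  0.02] twist [-0.06  0.01  0.01]
b lin cm [-0.    0.04  0.02] twist [ 1.7994e+02  1.0000e-02 -1.0000e-02]
q [-0.56  0.05  1.69 -0.    1.4  -0.75] pos [ 0.5059 -0.1765  0.237 ] w 0.609 F [ 0.88 -0.7   1.74]
[[ 0.    -0.188  0.982]
 [-0.     0.982  0.188]
 [-1.    -0.     0.   ]]
```

View pics/w2.png

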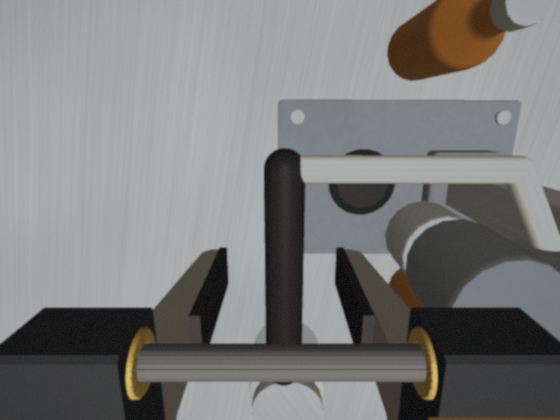

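The bar, at column 284, is centred between the fingertips (222 and 340), and the bell and base are clear. I close with 40 N.

>>> {"api": "jog_arm", "payload": {"moves": [{"twist": [0,0,0],"linear": [0,0,0],"gripper": 150},{"twist": [0,0,0],"linear": [0,0,0],"gripper": 180},{"twist": [0,0,0],"linear": [0,0,0],"gripper": 200},{"twist": [0,0,0],"linear": [0,0,0],"gripper": 255},{"twist": [0,0,0],"linear": [0,0,0],"gripper": 255},{"twist": [0,0,0],"linear": [0,0,0],"gripper": 255},{"twist": [0,0,0],"linear": [0,0,0],"gripper": 255},{"twist": [0,0,0],"linear": [0,0,0],"gripper": 255}], "grip_force": 40}}

```text
t: 3.87
position: [0.5071, -0.1765, 0.2368]
ee_rot: [-0.151, 1.567, 0.037]
force: [4.4, 1.4, -1.5]
grip_width: 0.183
```

```bash
python3 -c "
from h import *
plan([.506,-.176,.237],Rt(.19))"
```

```text
a lin cm [-0.02  0.07 -0.09] twist [-0.08  0.2   0.03]
b lin cm [-0.02  0.07 -0.09] twist [ 1.7992e+02  5.0000e-02 -3.1000e-01]
q [-0.56  0.05  1.69  0.    1.4  -0.75] pos [ 0.5071 -0.1765  0.2368] w 0.183 F [ 4.41  1.42 -1.46]
[[ 0.003 -0.188  0.982]
 [ 0.     0.982  0.188]
 [-1.    -0.001  0.003]]
```

>>> {"api": "jog_arm", "payload": {"moves": [{"twist": [0,0,0],"linear": [-0.1,0,0.1],"gripper": 255},{"twist": [0,0,0],"linear": [-0.3,0,0.1],"gripper": 255},{"twist": [0,0,0],"linear": [-0.5,0,0.1],"gripper": 255},{"twist": [0,0,0],"linear": [-0.7,0,0.1],"gripper": 255},{"twist": [0,0,0],"linear": [-0.9,0,0.1],"gripper": 255},{"twist": [0,0,0],"linear": [-1.0,0,0.1],"gripper": 255},{"twist": [0,0,0],"linear": [-1.0,0,0.1],"gripper": 255}]}}

```text
t: 4.45
position: [0.507, -0.1764, 0.2448]
ee_rot: [1.261, 1.57, 1.45]
force: [6.0, -2.6, -10.1]
grip_width: 0.186
```

```bash
python3 -c "
from h import *
plan([.506,-.176,.262],Rt(.19))"
```

```text
a lin cm [-1.72  0.06 -0.09] twist [-0.09  0.01 -0.04]
b lin cm [-1.72  0.06 -0.09] twist [ 1.7991e+02 -6.0000e-02 -2.0000e-02]
q [-0.56  0.05  1.68  0.    1.42 -0.75] pos [ 0.507  -0.1764  0.2448] w 0.186 F [  5.99  -2.62 -10.06]
[[ 0.    -0.187  0.982]
 [ 0.001  0.982  0.187]
 [-1.     0.001  0.   ]]
```

>>> {"api": "jog_arm", "payload": {"moves": [{"twist": [0,0,0],"linear": [-0.2,0,0],"gripper": 255},{"twist": [0,0,0],"linear": [-0.4,0,0],"gripper": 255},{"twist": [0,0,0],"linear": [-0.6,0,0],"gripper": 255},{"twist": [0,0,0],"linear": [-0.8,0,0],"gripper": 255},{"twist": [0,0,0],"linear": [-1.0,0,0],"gripper": 255},{"twist": [0,0,0],"linear": [-1.0,0,0],"gripper": 255}]}}

```text
t: 4.95
position: [0.507, -0.1765, 0.2552]
ee_rot: [1.179, 1.57, 1.367]
force: [5.8, -0.9, -8.1]
grip_width: 0.184
```

```bash
python3 -c "
from h import *
plan([.506,-.176,.262],Rt(.19))"
```

```text
a lin cm [-0.68  0.07 -0.09] twist [-0.09  0.01 -0.03]
b lin cm [-0.68  0.07 -0.09] twist [ 1.7991e+02 -5.0000e-02 -2.0000e-02]
q [-0.56  0.04  1.67  0.    1.44 -0.75] pos [ 0.507  -0.1765  0.2552] w 0.184 F [ 5.76 -0.9  -8.13]
[[ 0.    -0.187  0.982]
 [ 0.001  0.982  0.187]
 [-1.     0.001  0.   ]]
```

>>> {"api": "jog_arm", "payload": {"moves": [{"twist": [0,0,0],"linear": [-0.15,0,0],"gripper": 255},{"twist": [0,0,0],"linear": [-0.3,0,0],"gripper": 255},{"twist": [0,0,0],"linear": [-0.45,0,0],"gripper": 255},{"twist": [0,0,0],"linear": [-0.45,0,0],"gripper": 255}]}}

```text
t: 5.28
position: [0.507, -0.1765, 0.2599]
ee_rot: [1.08, 1.57, 1.269]
force: [5.1, -1.2, -6.5]
grip_width: 0.186
```

>>> {"api": "jog_arm", "payload": {"moves": [{"twist": [0,0,0],"linear": [-0.15,0,0],"gripper": 255},{"twist": [0,0,0],"linear": [-0.3,0,0],"gripper": 255},{"twist": [0,0,0],"linear": [-0.3,0,0],"gripper": 255},{"twist": [0,0,0],"linear": [-0.3,0,0],"gripper": 255}]}}

```text
t: 5.62
position: [0.507, -0.1765, 0.2625]
ee_rot: [1.224, 1.57, 1.413]
force: [6.6, -0.9, -8.7]
grip_width: 0.188
```

```bash
python3 -c "
from h import *
plan([.506,-.176,.257],Rt(.19))"
```

```text
a lin cm [ 0.55  0.07 -0.09] twist [-0.09  0.01 -0.03]
b lin cm [ 0.55  0.07 -0.09] twist [ 1.7991e+02 -5.0000e-02 -2.0000e-02]
q [-0.56  0.04  1.66  0.    1.45 -0.75] pos [ 0.507  -0.1765  0.2625] w 0.188 F [ 6.57 -0.91 -8.71]
[[ 0.    -0.187  0.982]
 [ 0.001  0.982  0.187]
 [-1.     0.001  0.   ]]
```

>>> {"api": "jog_arm", "payload": {"moves": [{"twist": [0,0,0],"linear": [-0.1,0,0],"gripper": 255},{"twist": [0,0,0],"linear": [-0.2,0,0],"gripper": 255},{"twist": [0,0,0],"linear": [-0.2,0,0],"gripper": 255},{"twist": [0,0,0],"linear": [-0.2,0,0],"gripper": 255}]}}

```text
t: 5.95
position: [0.507, -0.1765, 0.2641]
ee_rot: [1.556, 1.57, 1.745]
force: [6.7, -2.6, -9.8]
grip_width: 0.181
```

>>> {"api": "jog_arm", "payload": {"moves": [{"twist": [0,0,0],"linear": [0.1,0,0],"gripper": 255},{"twist": [0,0,0],"linear": [0.2,0,0],"gripper": 255},{"twist": [0,0,0],"linear": [0.3,0,0],"gripper": 255},{"twist": [0,0,0],"linear": [0.4,0,0],"gripper": 255},{"twist": [0,0,0],"linear": [0.5,0,0],"gripper": 255},{"twist": [0,0,0],"linear": [0.5,0,0],"gripper": 255}]}}

```text
t: 6.45
position: [0.507, -0.1765, 0.2597]
ee_rot: [1.088, 1.57, 1.277]
force: [5.7, -2.3, -6.8]
grip_width: 0.179
```

>>> {"api": "jog_arm", "payload": {"moves": [{"twist": [0,0,0],"linear": [0.1,0,0],"gripper": 255},{"twist": [0,0,0],"linear": [0.2,0,0],"gripper": 255},{"twist": [0,0,0],"linear": [0.3,0,0],"gripper": 255},{"twist": [0,0,0],"linear": [0.3,0,0],"gripper": 255},{"twist": [0,0,0],"linear": [0.3,0,0],"gripper": 255}]}}

```text
t: 6.87
position: [0.507, -0.1765, 0.2571]
ee_rot: [0.707, 1.57, 0.895]
force: [5.5, -2.1, -7.4]
grip_width: 0.186
```

>>> {"api": "jog_arm", "payload": {"moves": [{"twist": [0,0,0],"linear": [0.1,0,0],"gripper": 255},{"twist": [0,0,0],"linear": [0.2,0,0],"gripper": 255},{"twist": [0,0,0],"linear": [0.2,0,0],"gripper": 255},{"twist": [0,0,0],"linear": [0.2,0,0],"gripper": 255}]}}

```text
t: 7.2
position: [0.5071, -0.1765, 0.2568]
ee_rot: [-0.507, 1.57, -0.319]
force: [1.8, 0.7, 1.2]
grip_width: 0.183
```

```bash
python3 -c "
from h import *
plan([.506,-.176,.257],Rt(.19))
for _ in range(3):
    snap('side','s1'); print(get_state()['force'].round(1),get_state()['position'].round(4))"
```

```text
a lin cm [-0.02  0.07 -0.1 ] twist [-0.07  0.06  0.03]
b lin cm [-0.02  0.07 -0.1 ] twist [ 1.7993e+02  5.0000e-02 -9.0000e-02]
q [-0.56  0.04  1.66  0.    1.44 -0.75] pos [ 0.5071 -0.1765  0.2568] w 0.183 F [1.78 0.66 1.21]
[[ 0.001 -0.188  0.982]
 [-0.     0.982  0.188]
 [-1.    -0.001  0.001]]
[1.5 1.1 1.3] [ 0.5071 -0.1765  0.2568]
[1.9 0.8 1.7] [ 0.5071 -0.1765  0.2568]
[1.9 1.7 3.4] [ 0.5071 -0.1765  0.2567]
```

The head stopped at +20.0 mm and the load went from −7 N to about +1 N, so the ledge is carrying it. I let go.

>>> {"api": "jog_arm", "payload": {"moves": [{"twist": [0,0,0],"linear": [0,0,0],"gripper": 200},{"twist": [0,0,0],"linear": [0,0,0],"gripper": 150},{"twist": [0,0,0],"linear": [0,0,0],"gripper": 100},{"twist": [0,0,0],"linear": [0,0,0],"gripper": 100},{"twist": [0,0,0],"linear": [0,0,0],"gripper": 100},{"twist": [0,0,0],"linear": [0,0,0],"gripper": 100}]}}

```text
t: 7.85
position: [0.5065, -0.1765, 0.2558]
ee_rot: [2.662, 1.57, 2.85]
force: [0.1, -0.2, 0.6]
grip_width: 0.559
```

>>> {"api": "jog_arm", "payload": {"moves": [{"twist": [0,0,0],"linear": [-1,0,0],"gripper": 100},{"twist": [0,0,0],"linear": [-3,0,0],"gripper": 100},{"twist": [0,0,0],"linear": [-6,0,0],"gripper": 100},{"twist": [0,0,0],"linear": [-9,0,0],"gripper": 100},{"twist": [0,0,0],"linear": [-10,0,0],"gripper": 100},{"twist": [0,0,0],"linear": [-10,0,-4],"gripper": 100},{"twist": [0,0,0],"linear": [-10,0,-8],"gripper": 100},{"twist": [0,0,0],"linear": [-10,0,-8],"gripper": 100},{"twist": [0,0,0],"linear": [-10,0,-8],"gripper": 100}]}}

```text
t: 8.6
position: [0.4272, -0.1917, 0.3561]
ee_rot: [-0.673, 1.57, -0.487]
force: [0.3, 0.9, 0.4]
grip_width: 0.613
```

```bash
python3 - <<'E'
from h import *
print(get_state()['force'].round(1),get_state()['position'].round(3),get_state()['grip_width'])
snap('side','side9'); snap('scene','scene9')
for t in('side0','side9'):
    z=np.load(f'pics/{t}.npz'); P=cloud(z['d'],dict(zip(('fx','fy','cx','cy'),z['K']),extrinsics=z['E']))
    m=np.zeros(P.shape[:2],bool); m[235:290,260:302]=z['p'][235:290,260:302].max(-1)<50
    X=P-np.array([.506,-.177,.255]); m&=(np.linalg.norm(X,axis=-1)<.07); Q=P[m]
    print(t,m.sum(),Q.mean(0).round(4),np.percentile(Q[:,2],95).round(4))
a,b=cv2.imread('pics/side0.png'),cv2.imread('pics/side9.png')
d=cv2.absdiff(a,b).max(-1)
for n,(r,c,h,w) in dict(bottleA=(275,285,30,25),bottleB=(315,350,45,30),jar=(365,315,50,42)).items(): print(n,d[r:r+h,c:c+w].mean().round(2))
E
```

```text
[0.3 0.9 0.4] [ 0.427 -0.192  0.356] 0.6129124380775381
side0 272 [ 0.5049 -0.1834  0.2514] 0.256
side9 274 [ 0.5048 -0.1833  0.2716] 0.2763
bottleA 14.89
bottleB 3.83
jar 5.22
```

View pics/side9.png

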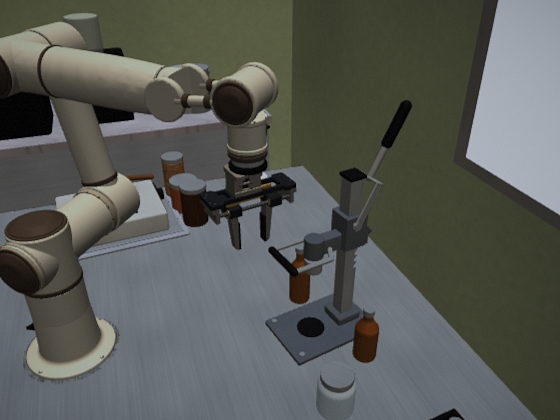

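The side view shows the bar freed at (270,248) to (294,271), with the gripper clear at (250,230). Both bottles and the jar are at the same pixels as before. The bar measures 20.2 mm above its start, so I hand in.

```bash
python3 -c "
from cell import *
print(finish_job())"
```

```text
the job is handed in; nothing more can be done
None
```

The capper's head now sits one notch higher, and the job is handed in. No verdict is reported back.

I gripped the bar from above with 40 N and lifted it slowly, about 27 mm by the arm's reading. I then let it down until the ledge took the weight: the load on the wrist went from about −7 N to +1 N, and the arm stopped 20.0 mm above where it started. Then I opened the gripper and backed off.

- **Head height:** The side camera puts the bar 20.2 mm above its start after release. That is about 0.265 m for the bar's centre, and I put the start at about 0.245 m.
- **Bottles and jar:** They stand at the same places in the final side picture. I judged this by eye. The picture differencing I ran is not a clean check: it gave 15 around the bottle behind the bar and 4–5 elsewhere. I put the larger value down to the raised head moving in that view.
- **Robot:** The gripper is clear of everything, with no load on the wrist at 8.6 s on the clock.

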